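# Hold the plunger gauge square on the marked spot of the sloping soundboard

## Robot

A 6-joint arm with a two-finger parallel gripper is mounted at the origin on the work surface. World frame = base frame: x ahead of the robot, y to its left, z up, the work surface at z = 0. Lengths are in m, angles in rad, forces in N, time in s.
With the tool pointing down it reaches from about 0.35 to 0.775 m from the base axis. Payload 5.5 kg.
Tool frame: the origin (TCP) lies at the very end of the fingers, on their centre line; the grasp point (between the pads) lies 19 mm behind it; x points along the fingers, y is the direction in which the jaws open and shut, and the axes are right-handed (so a half turn about x gives the same grasp; the last joint's range is limited). The gripper opens to 85 mm and grips with 20 to 120 N. Pads are 22 mm wide; open, the fingers measure 114 mm over their backs; the gripper's body (76 mm by 85 mm) begins 54 mm behind the grasp point. The pads swing forward as they close: fully open they stand 13 mm farther back than shut.
Start: joints at [-1.309, 0.313, 0.046, 1.304, 0, 1.431], TCP at [0.225, -0.529, 0.231] pointing down, gripper open.
Joint ranges: [-2.76, 2.76], [-0.86, 1.69], [-1.03, 1.26], [-2.2, 2.34], [-1.47, 1.5], [-3.14, 3.14]. Speed limits (rad/s): [2.57, 2.57, 3.14, 3.14, 3.14, 3.14].

## Interface

Orientations are given as a unit quaternion [w, x, y, z].
In Python, from workcell import env gives the robot as it stands.
- The arm moves only by the tool servo_tool, never from a script. Its argument "increments" is a list of rows, each an object with "offset": the shift along the tool's x, y, z in cm, a list of three; "yaw": the turn about the tool's x in degrees. In form: [{"offset": [x, y, z], "yaw": yaw}, ...]. A call has exactly 8 rows; each row is the pose to reach, as a shift and turn from the pose commanded when the call began, along the tool's axes at that moment; what a row does not reach only later rows make up. A row lasts 1/10 s, in which the tool goes at most 50 mm and 8.59 degrees, less where a joint would pass 70% of its speed; a pose out of reach is approached as far as the arm can. A call with a gripper value outside its range is refused whole. "claw" is the opening, from 0 (shut) to 1 (fully open), set as the call begins (left out, the last holds). The fingers move at their own pace and stop on an object; "force" is the grip in N (left out, the last holds). Time passes only in rows, so rows that repeat a pose let the fingers close, or fill a call up. It gives the time, the measured TCP pose, the force and the opening at its end, in the units of the state.
- env.get_state(): the state, without advancing time (a new reading comes with each control period).
- env.read_camera(name): name is "side" or "top" or "wrist"; returns (picture, depth): 400x640x3 uint8, red, green, blue; 400x640 float32, m along the optical axis (not along the pixel's ray), 0 where there is no reading.
- env.camera_model(name): a dict with "vertical_fov" (degrees; the focal length in pixels is half the picture's height over the tangent of half this angle, whatever the lens; pixels are square), "cx", "cy" (the principal point, pixels), "world_from_camera" (4x4, takes a point from camera to world coordinates). Camera axes: x right, y up, looking along -z (the intrinsics and any distortion apply to the point x, -y, -z); pixel columns grow to the right and rows downward; lengths in m; the calibration is good to about 2 mm. A picture is of the moment at which its call begins: read the wrist's pose just before it. camera_model takes no time and is no camera call; for the wrist camera it gives the pose at the moment of the call.
- env.hand_in(): hands the job in, once; it reports no verdict.
The state is a dict: "clock": time; "joint_pos": joint angles; "qvel": joint speeds; "tau": joint torques, N m; "tcp_pos": TCP position; "orientation": TCP orientation; "wrist_force": force on the tool from outside, world axes, zero at the start; "ft_torque": the same for the moment, N m; "finger_gap": finger opening in m.
Only numpy, scipy, OpenCV 4.12 (cv2) and the standard library are available. Lean on these libraries where they do the work, as an engineer would, in place of code of your own. Each camera call takes 0.05 s, during which the arm holds its last target.

## Task

Lift the plunger gauge (orange flange, black barrel, white top) straight out of the tool rack and hold its tip on the red spot of the sloping soundboard, with the gauge square to the board's surface and pressed in lightly, so that the plunger goes about half way in. Let the gauge touch the board and its stand nowhere but at the red spot, never push hard, do not change the board's slope, and leave the other tools in the rack and the other things on the bench alone. Finish while still holding the gauge there: do not put it down or let go.

Things in the scene. Friction and masses are not known exactly. Their poses are not given: they have to be found in the camera images.
- gauge: Loose round gauge, 0.1-0.17 kg, upright in any of the rack's 3 seats. Origin on its axis under the orange flange, z towards its top. Flange 44 mm dia, z 0 to 8 mm; black grip barrel 28 mm dia, z 8 to 68 mm (grip 25 to 50 mm above the origin, any yaw); white top face at 69 mm. Below: steel nose 16 mm dia to z -18 mm, then the spring plunger, 8 mm rod with white ball end, free tip at z -45 mm.
- plunger (a joint): How far the gauge's plunger is pushed in: 0 free, 0.012 m fully in. Spring: about 1 N to start it moving, 2.8 N half way, 4.6 N fully in; beyond that it is solid.
- plunger_tip (a point): The very end of the gauge's white ball tip, on its axis; it moves with the plunger, z axis as the gauge's.
- rack: Fixed dark wooden rack, 270 x 70 x 60 mm. Origin at the centre of its underside on the bench, x along its length. Three 17.5 mm through holes at x = -95, 0 and +95 mm hold the gauge, the awl and the burnisher, upright, flanges resting on the rack's top (60 mm up). To come out, the gauge must rise more than 45 mm.
- cradle: Fixed stand of the tilting board. Base 290 x 250 x 20 mm, origin at the centre of its underside. Two steel uprights, 30 x 12 mm, tops 150 mm up, at x = 70, y = -131 and +131 mm, beside the board. The board (260 x 240 mm plywood) is hinged along the stand's y at x = -120, z = 46 mm and rises towards the stand's +x: its face leans towards the robot.
- tilt_board (a joint): Slope of the board (rad): 0 level, grows as the far edge rises; starts somewhere from 0.2 to 0.42, and its stiff hinge keeps it there.
- red_spot (a point): Centre of the red spot (16 mm dia, in a white ring of 36 mm) on the top face of the dark brown panel, 210 x 190 mm, clamped on the board by two orange blocks (14 mm high) at its upper corners. Two blue spots are of no interest. Board axes: z square to the face, out of it (up, leaning towards the robot), x up the slope, y along the hinge.
- awl: Bystander in the rack: awl with light wooden pear-shaped handle and brass flange 32 mm. Origin at the flange's underside.
- burnisher: Bystander in the rack: burnisher with green handle and grey flange 36 mm, 66 mm tall above the flange's underside (origin).
- glue: Bystander: white glue bottle with red cap, 60 mm diameter, 150 mm tall, origin under its centre.
- sanding_block: Bystander: cork sanding block 112 x 62 x 30 mm, origin under its centre.
- plane: Bystander: hand plane, 200 x 55 mm, 72 mm tall, origin under its centre.
- peg_cup: Bystander: small white cup, 70 mm diameter, 60 mm tall, origin under its centre.
Things that resemble listed ones, but are neither listed nor needed, are in the scene too. What is shaped like the gauge but blue or pink is not meant.

How it is judged:
On the way:
1. the gauge is lifted clear of the rack in the gripper (z of plunger_tip in the frame of rack above 0.065 m and contact force between the fingers and gauge above 2 N), for 0.1 s.
At the end, for the whole second after the job is handed in: The gripper still holds the gauge, at rest; its tip touches the board within 8 mm of the red spot's centre; the gauge's axis is within 0.14 rad (8 degrees) of square to the board; the plunger is 2.5 to 10 mm in (of 12), with 1 to 7 N on the board (distance between plunger_tip and red_spot below 0.008 m and angle between the z axis of gauge and the z axis of red_spot, either way round below 0.14 rad and value of joint plunger between 0.0025 and 0.01 m and contact force between gauge and cradle between 1 and 7 N and contact force between the fingers and gauge above 2 N and contact force between gauge and rack below 0.1 N and linear speed of gauge below 0.02 m/s); the arm keeps its last pose, push and grip.
It fails at once if the gauge is pushed hard on the board (over 15 N) (contact force between gauge and cradle above 15 N).
It fails at once if the gauge touches the board or its stand away from the red spot (tip over 20 mm from its centre) (contact force between gauge and cradle above 0.5 N and distance between plunger_tip and red_spot above 0.02 m).
It fails at once if the board's slope is changed (distance of red_spot from where it was at the start of the episode above 0.01 m).
It fails at once if another tool in the rack or another thing on the bench is disturbed (moved over 30 mm) (distance of any of awl, burnisher, glue, sanding_block, plane, peg_cup from where it was at the start of the episode above 0.03 m).
It also fails if it takes over 35 s, if anything falls off the work surface, if the arm or the gripper's body presses on something with over 40 N, if the wrist force passes 120 N, or if a joint passes its speed limit or range.

## Working session

There is one attempt and no reset: what is moved stays moved. The work goes in short steps, Python scripts to look and compute and a tool call to move; the robot and the scene stay as the last step left them, time stands still between calls to the robot, and variables do not carry over. Pictures are saved under pics/ and viewed, and the job is handed in when it is done.

Besides the shell and the picture viewer there is one more tool, called after "Call:" as name([rows], argument=value, ...), one row to a line, values as JSON. servo_tool: Moves the arm, as the interface text tells. Its arguments: {"type":"object","properties":{"increments":{"type":"array","items":{"type":"object","properties":{"offset":{"type":"array","items":{"type":"number"}},"yaw":{"type":"number"}}}},"claw":{"type":"number"},"force":{"type":"number"}},"required":["increments"]}

```bash
mkdir -p pics; ls
cat > h.py <<'E'
import numpy as np, cv2, pickle
from workcell import env
def grab(n):
    m=env.camera_model(n); im,d=env.read_camera(n); return m,im,d
def save(n,f):
    m,im,d=grab(n); pickle.dump((m,im,d),open(f+'.pkl','wb')); cv2.imwrite('pics/'+f+'.png',im[:,:,::-1]); return m,im,d
def load(f): return pickle.load(open(f+'.pkl','rb'))
def cloud(m,d):
    h,w=d.shape; f=h/2/np.tan(np.radians(m['vertical_fov'])/2)
    u,v=np.meshgrid(np.arange(w),np.arange(h))
    p=np.stack([(u-m['cx'])/f*d,-(v-m['cy'])/f*d,-d],-1)
    T=np.array(m['world_from_camera']); return p@T[:3,:3].T+T[:3,3]
E
python3 - <<'E'
from h import *
for n in ['side','top']:
    m,im,d=save(n,n+'0'); print({k:v for k,v in m.items()})
print(env.get_state())
E
```

```text
pics
{'vertical_fov': 47.63220715329595, 'cx': 317.83090529013384, 'cy': 201.95395432313558, 'world_from_camera': array([[ 0.86378081,  0.37930132, -0.33168241,  0.09444332],
       [-0.5035398 ,  0.62606706, -0.5953887 , -0.80295059],
       [-0.01817629,  0.68130063,  0.73177802,  1.06362449],
       [ 0.        ,  0.        ,  0.        ,  1.        ]])}
{'vertical_fov': 46.05165093946402, 'cx': 314.9257311025266, 'cy': 202.04781921596768, 'world_from_camera': array([[-0.02064771,  0.98623126, -0.16407794,  0.33765674],
       [-0.9996303 , -0.02326835, -0.01406589, -0.01504916],
       [-0.01769005,  0.16372685,  0.98634709,  1.55217382],
       [ 0.        ,  0.        ,  0.        ,  1.        ]])}
{'clock': 0.1, 'joint_pos': array([-1.30857024e+00,  3.13916914e-01,  4.51042669e-02,  1.30358468e+00,
        3.34394564e-05,  1.43116821e+00]), 'qvel': array([-0.0002585 , -0.00205378,  0.00361741,  0.00082294, -0.00085692,
       -0.00014025]), 'tau': array([ 1.78233095e-03, -4.81725705e+01,  2.99244368e+01,  1.27271455e-02,
       -1.82792010e-04,  6.18463275e-06]), 'tcp_pos': array([ 0.22476725, -0.52876978,  0.23050758]), 'orientation': array([-0.1405571 , -0.69285809, -0.14168851,  0.69290384]), 'wrist_force': array([-0.03974287, -0.20557315, -0.41830215]), 'ft_torque': array([-0.03177681, -0.02453965, -0.01364302]), 'finger_gap': 0.0852191803723469}
```

View pics/side0.png

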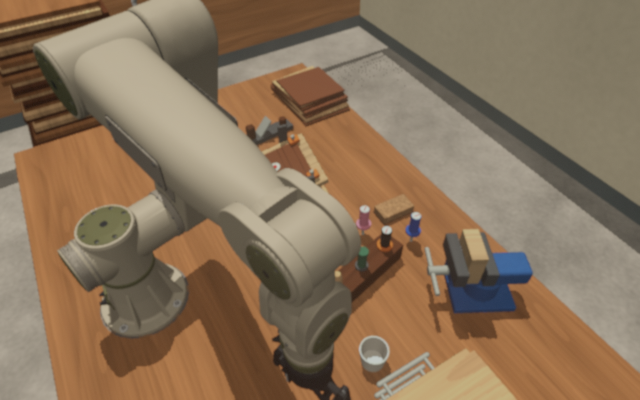

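View pics/top0.png

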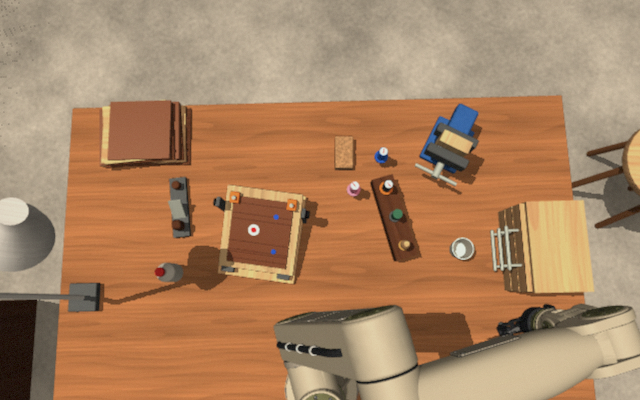

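Run:
```python
from h import *
m,im,d=load('top0'); P=cloud(m,d)
a=cv2.resize(im[140:270,330:430],None,fx=4,fy=4,interpolation=cv2.INTER_CUBIC)
b=cv2.resize(im[175:290,210:320],None,fx=3.6,fy=4.52,interpolation=cv2.INTER_CUBIC)
b=cv2.resize(b,(396,520))
cv2.imwrite('pics/crop0.png',np.hstack([a,b])[:,:,::-1])
def pt(u,v): print((u,v),P[v,u].round(4))
for q in [(389,184),(389,186),(388,188),(354,186),(253,230),(397,214),(404,244),(225,225),(250,200),(270,250),(236,205),(285,220),(230,250),(345,155),(462,248),(160,271),(180,205),(440,150),(500,250)]: pt(*q)
# rack top points
x,y,z=P[...,0],P[...,1],P[...,2]
reg=np.zeros(z.shape,bool); reg[170:270,365:425]=1
k=reg&(z>0.054)&(z<0.064); p=P[k]; print(k.sum(),p.mean(0)); r=cv2.minAreaRect(p[:,:2].astype(np.float32)); print(r, cv2.boxPoints(r))
# board plane
hsv=cv2.cvtColor(im,cv2.COLOR_RGB2HSV)
reg=np.zeros(z.shape,bool); reg[198:266,234:288]=1
q=P[reg&(d>0)]; 
for i in range(5):
    c=q.mean(0); n=np.linalg.svd(q-c,full_matrices=False)[2][2]; n*=np.sign(n[2]); r=(q-c)@n; q=q[abs(r)<max(2*r.std(),.002)]
print('plane',c,n,r.std(),len(q),'tilt',np.arccos(n[2]))
k=(im[...,0]>150)&(im[...,1]<80)&(im[...,2]<80); reg[:]=0; reg[215:245,240:270]=1
v,u=np.nonzero(k&reg); print('red',u.mean(),v.mean(),len(u),P[k&reg].mean(0))
```

```text
(389, 184) [ 0.6253 -0.2238  0.1289]
(389, 186) [ 0.6202 -0.2244  0.1233]
(388, 188) [ 0.6124 -0.2199  0.1312]
(354, 186) [ 0.6238 -0.1168  0.1183]
(253, 230) [0.4979 0.2026 0.0805]
(397, 214) [ 0.5321 -0.2443  0.1256]
(404, 244) [ 0.4404 -0.2613  0.1233]
(225, 225) [0.5167 0.2929 0.0724]
(250, 200) [0.589  0.2079 0.1089]
(270, 250) [0.4347 0.1506 0.0693]
(236, 205) [0.5753 0.2528 0.1023]
(285, 220) [0.5256 0.1005 0.0934]
(230, 250) [0.438  0.2784 0.0616]
(345, 155) [ 0.7479 -0.0969  0.0277]
(462, 248) [ 4.321e-01 -4.711e-01 -3.000e-04]
(160, 271) [0.3746 0.4709 0.1436]
(180, 205) [0.5864 0.4417 0.0608]
(440, 150) [ 0.7172 -0.3755  0.1726]
(500, 250) [ 0.4169 -0.5531  0.1097]
1316 [ 0.52507263 -0.24444388  0.05938877]
((0.5330422520637512, -0.24354881048202515), (0.27023956179618835, 0.07259893417358398), 14.326114654541016) [[ 0.39314234 -0.24181227]
 [ 0.41110623 -0.3121536 ]
 [ 0.67294216 -0.24528535]
 [ 0.6549783  -0.17494401]]
plane [0.49042128 0.17911901 0.08231265] [-0.24297827  0.03844948  0.96926941] 0.002516082241891025 3119 tilt 0.2485529428583139
red 253.25 229.41666666666666 12 [0.49936878 0.20135558 0.08389439]
```

View pics/crop0.png

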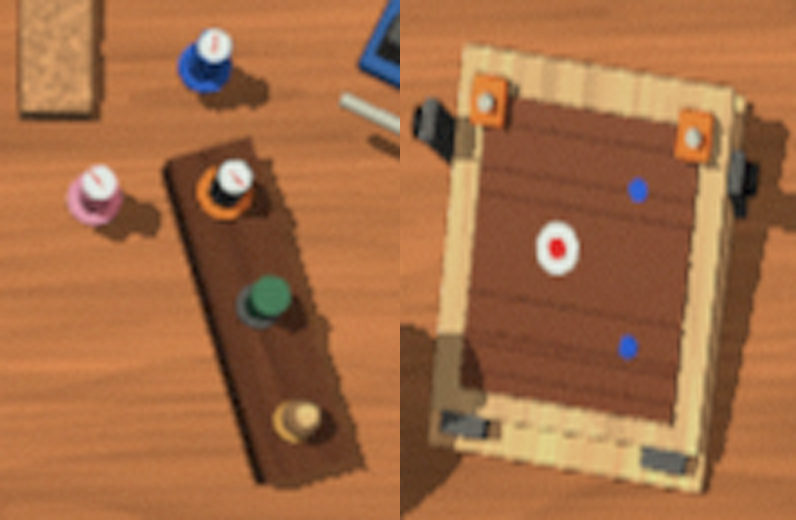

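```bash
cat >> h.py <<'E'
from scipy.spatial.transform import Rotation as R
def Rt(s=None):
    s=s or env.get_state(); q=s['orientation']; return R.from_quat([q[1],q[2],q[3],q[0]]).as_matrix()
def plan(target,ydir=None):
    s=env.get_state(); M=Rt(s); o=M.T@(np.array(target)-s['tcp_pos'])*100
    out={'offset_cm':o.round(2)}
    if ydir is not None:
        y=M.T@np.append(ydir,0); a=np.degrees(np.arctan2(y[2],y[1])); a=(a+90)%180-90; out['yaw']=round(a,1)
    print(out); print('clock',s['clock'],'tcp',s['tcp_pos'].round(4),'F',s['wrist_force'].round(2),'gap',round(s['finger_gap'],4),'j',s['joint_pos'].round(2)); return M
E
python3 - <<'E'
from h import *
M=plan([0.623,-0.221,0.23],[0.156,0.988]); print(M.round(3))
m,im,d=load('top0'); P=cloud(m,d)
f=200/np.tan(np.radians(m['vertical_fov'])/2); T=m['world_from_camera']
# board region panel robust plane with brown colour
hsv=cv2.cvtColor(im,cv2.COLOR_RGB2HSV)
reg=np.zeros(d.shape,bool); reg[196:268,232:292]=1
q=P[reg&(im.max(-1)<140)&(d>0)]
n=None
for i in range(8):
    A=np.c_[q[:,:2],np.ones(len(q))]; c=np.linalg.lstsq(A,q[:,2],rcond=None)[0]; r=q[:,2]-A@c; q=q[abs(r)<max(2.5*np.std(r),.002)]
n=np.array([-c[0],-c[1],1]); n/=np.linalg.norm(n); print('n',n,'tilt',np.arccos(n[2]),len(q),r.std())
# red spot ray/plane
u,v=253.25,229.42
ray=T[:3,:3]@np.array([(u-m['cx'])/f,-(v-m['cy'])/f,-1]); o=T[:3,3]
t=(c[2]+c[0]*o[0]+c[1]*o[1]-o[2])/(ray[2]-c[0]*ray[0]-c[1]*ray[1]); print('red',o+t*ray)
# white top of gauge
k=(im.min(-1)>140); rg=np.zeros_like(k); rg[177:195,380:400]=1
v,u=np.nonzero(k&rg); print('white',u.mean(),v.mean(),len(u))
ray=T[:3,:3]@np.array([(u.mean()-m['cx'])/f,-(v.mean()-m['cy'])/f,-1]); t=(0.129-o[2])/ray[2]; print(o+t*ray)
E
```

```text
{'offset_cm': array([  0.08, -12.75, -48.69]), 'yaw': np.float64(32.0)}
clock 0.1 tcp [ 0.2248 -0.5288  0.2305] F [-0.04 -0.21 -0.42] gap 0.0852 j [-1.31  0.31  0.05  1.3   0.    1.43]
[[-0.     0.391 -0.92 ]
 [ 0.002 -0.92  -0.391]
 [-1.    -0.002 -0.   ]]
n [-0.24274261  0.03831177  0.96933391] tilt 0.24829062783034297 3380 0.003055897698191195
red [0.49937251 0.20137449 0.08374257]
white 388.3207547169811 183.64150943396226 53
[ 0.6264807  -0.22178837  0.129     ]
```

Call:
servo_tool([
  {"offset":[0,-0.5,-2],"yaw":4},
  {"offset":[0,-1.5,-6],"yaw":8},
  {"offset":[0,-2.5,-10],"yaw":12},
  {"offset":[0,-3.6,-14],"yaw":16},
  {"offset":[0,-4.6,-18],"yaw":20},
  {"offset":[0,-5.7,-22],"yaw":24},
  {"offset":[0,-6.7,-26],"yaw":28},
  {"offset":[0,-7.2,-28],"yaw":32},
])

```text
clock: 0.9
tcp_pos: [0.4564, -0.351, 0.2308]
orientation: [0.056, -0.705, 0.055, 0.705]
wrist_force: [-1.0, 0.0, -0.4]
finger_gap: 0.0857
```

Run:
```python
from h import *
M=plan([0.626,-0.2215,0.2],[0.156,0.988]); print(M.round(3))
save('wrist','w1')
```

```text
{'offset_cm': array([  3.1 , -15.44, -14.73]), 'yaw': np.float64(-0.0)}
clock 0.9 tcp [ 0.4564 -0.351   0.2308] F [-0.96  0.05 -0.43] gap 0.0857 j [-0.8   0.32  0.05  1.3   0.    2.5 ]
[[-0.    -0.156 -0.988]
 [ 0.001 -0.988  0.156]
 [-1.    -0.001  0.   ]]
```

View pics/w1.png

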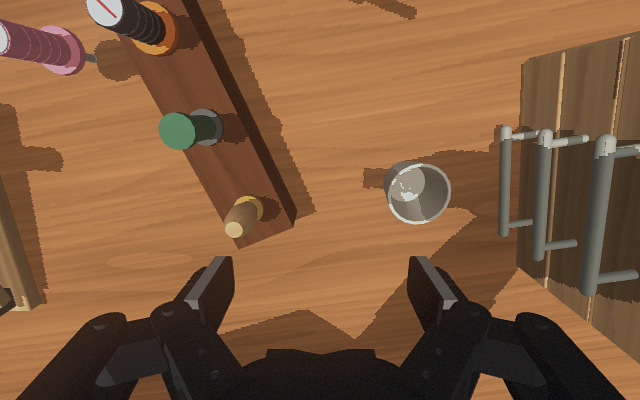

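Call:
servo_tool([
  {"offset":[0,-1.5,-1.5],"yaw":-7.5},
  {"offset":[0,-3.5,-3.5],"yaw":-15},
  {"offset":[0,-5.5,-5.5],"yaw":-22.5},
  {"offset":[0,-7.5,-7],"yaw":-30},
  {"offset":[0,-9.5,-9],"yaw":-37.5},
  {"offset":[0,-11.5,-11],"yaw":-45},
  {"offset":[0,-12.5,-12],"yaw":-52.5},
  {"offset":[0,-13,-12.5],"yaw":-60},
])

```text
clock: 1.75
tcp_pos: [0.5989, -0.2436, 0.2304]
orientation: [-0.307, -0.637, -0.307, 0.637]
wrist_force: [0.5, 0.6, -0.1]
finger_gap: 0.0854
```

Call:
servo_tool([
  {"offset":[0,0,0],"yaw":-8},
  {"offset":[0,0,0],"yaw":-16},
  {"offset":[0,0,0],"yaw":-24},
  {"offset":[0,0,0],"yaw":-32},
  {"offset":[0,0,0],"yaw":-40},
  {"offset":[0,0,0],"yaw":-48},
  {"offset":[0,0,0],"yaw":-56},
  {"offset":[0,0,0],"yaw":-64},
])

```text
clock: 2.55
tcp_pos: [0.5977, -0.2448, 0.2307]
orientation: [0.597, 0.378, 0.598, -0.378]
wrist_force: [-0.5, 0.6, -1.1]
finger_gap: 0.0853
```

Call:
servo_tool([
  {"offset":[0,0,0],"yaw":-8},
  {"offset":[0,0,0],"yaw":-16},
  {"offset":[0,0,0],"yaw":-24},
  {"offset":[0,0,0],"yaw":-32},
  {"offset":[0,0,0],"yaw":-40},
  {"offset":[0,0,0],"yaw":-48},
  {"offset":[0,0,0],"yaw":-56},
  {"offset":[0,0,0],"yaw":-56},
])

```text
clock: 3.35
tcp_pos: [0.5977, -0.2448, 0.2307]
orientation: [0.705, 0.055, 0.705, -0.055]
wrist_force: [0.4, -0.9, 0.7]
finger_gap: 0.0853
```

Run:
```python
from h import *
M=plan([0.626,-0.2215,0.2],[0.156,0.988]); print(M.round(3))
save('wrist','w2')
```

```text
{'offset_cm': array([3.07, 2.74, 2.43]), 'yaw': np.float64(0.0)}
clock 3.35 tcp [ 0.5977 -0.2448  0.2307] F [ 0.38 -0.87  0.7 ] gap 0.0853 j [-0.51  0.46  0.26  1.37 -0.   -0.36]
[[-0.001  0.156  0.988]
 [ 0.     0.988 -0.156]
 [-1.     0.    -0.001]]
```

View pics/w2.png

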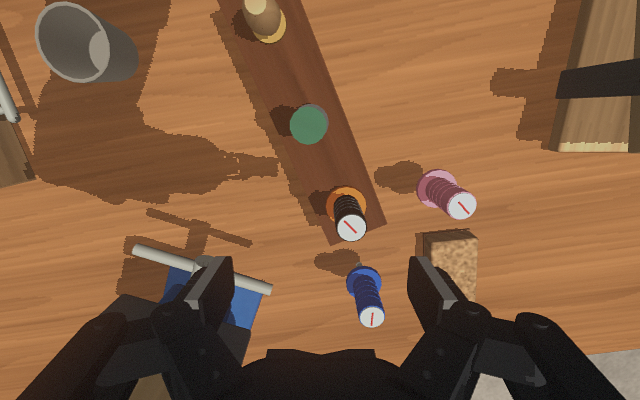

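Run:
```python
from h import *
m,im,d=load('w2'); P=cloud(m,d)
print(m['world_from_camera'][:3,3])
f=200/np.tan(np.radians(m['vertical_fov'])/2); T=m['world_from_camera'];o=T[:3,3]
g=np.zeros(d.shape,np.uint8)
k=((im.min(-1)>150)).astype(np.uint8); k[:210]=0;k[246:]=0;k[:,:330]=0;k[:,372:]=0
c=cv2.minEnclosingCircle(np.argwhere(k)[:,::-1].astype(np.float32)); print(c)
def at(u,v,z):
    ray=T[:3,:3]@np.array([(u-m['cx'])/f,-(v-m['cy'])/f,-1]); return o+(z-o[2])/ray[2]*ray
print('top',at(*c[0],.129), P[225:232,346:356].reshape(-1,3).mean(0))
hsv=cv2.cvtColor(im,cv2.COLOR_RGB2HSV); 
k=((hsv[...,0]<18)&(hsv[...,0]>8)&(hsv[...,1]>190)&(im[...,0]>190)); k[:180]=0;k[230:]=0;k[:,:320]=0;k[:,375:]=0
p=np.argwhere(k)[:,::-1]; print(len(p),p.min(0),p.max(0)); c=cv2.minEnclosingCircle(p.astype(np.float32)); print(c,'flange',at(*c[0],.066))
for q in [(372,318),(365,285),(461,206),(308,123)]: print(q,P[q[1],q[0]])
```

```text
[ 0.5225034  -0.23254757  0.37373296]
((351.3888854980469, 227.5), 13.838895797729492)
top [ 0.62512945 -0.22085887  0.129     ] [ 0.62525592 -0.22171765  0.12953872]Traceback (most recent call last):
  File "<stdin>", line 13, in <module>
    return umr_minimum(a, axis, None, out, keepdims, initial, where)
ValueError: zero-size array to reduction operation minimum which has no identity
```

Call:
servo_tool([
  {"offset":[0,1.4,1.2],"yaw":0},
  {"offset":[0,2.77,2.38],"yaw":0},
  {"offset":[0,2.77,2.38],"yaw":0},
  {"offset":[3,2.77,2.38],"yaw":0},
  {"offset":[7,2.77,2.38],"yaw":0},
  {"offset":[10.5,2.77,2.38],"yaw":0},
  {"offset":[13.5,2.77,2.38],"yaw":0},
  {"offset":[15,2.77,2.38],"yaw":0},
], claw=0.7, force=20)

```text
clock: 4.2
tcp_pos: [0.6241, -0.2199, 0.0777]
orientation: [0.703, 0.056, 0.707, -0.055]
wrist_force: [-0.7, -0.2, -0.1]
finger_gap: 0.0595
```

Run:
```python
from h import *
M=plan([0.6255,-0.2212,0.08],[0.156,0.988])
save('wrist','w3')
```

```text
{'offset_cm': array([-0.23, -0.1 ,  0.15]), 'yaw': np.float64(-0.1)}
clock 4.2 tcp [ 0.6241 -0.2199  0.0777] F [-0.74 -0.18 -0.14] gap 0.0595 j [-0.46  0.56  0.04  1.06 -0.   -0.3 ]
```

View pics/w3.png

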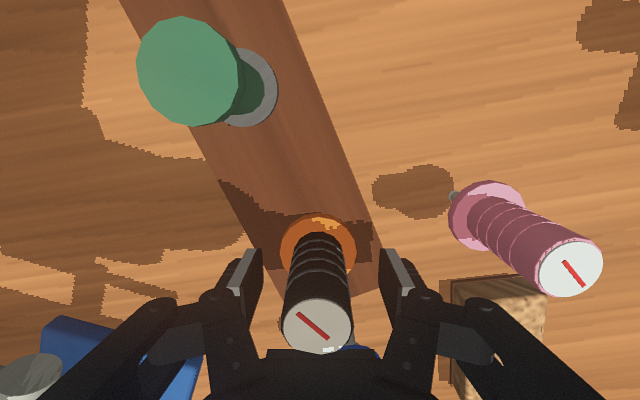

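Call:
servo_tool([
  {"offset":[-0.1,0,0],"yaw":0},
  {"offset":[-0.2,0,0],"yaw":0},
  {"offset":[-0.2,0,0],"yaw":0},
  {"offset":[-0.2,0,0],"yaw":0},
  {"offset":[-0.2,0,0],"yaw":0},
  {"offset":[-0.2,0,0],"yaw":0},
  {"offset":[-0.2,0,0],"yaw":0},
  {"offset":[-0.2,0,0],"yaw":0},
], claw=0, force=20)

```text
clock: 5.05
tcp_pos: [0.627, -0.2215, 0.085]
orientation: [0.706, 0.055, 0.704, -0.056]
wrist_force: [-0.8, -0.4, 5.3]
finger_gap: 0.027
```

Call:
servo_tool([
  {"offset":[-0.5,0,0],"yaw":0},
  {"offset":[-1,0,0],"yaw":0},
  {"offset":[-1.5,0,0],"yaw":0},
  {"offset":[-2,0,0],"yaw":0},
  {"offset":[-2.5,0,0],"yaw":0},
  {"offset":[-3,0,0],"yaw":0},
  {"offset":[-3.2,0,0],"yaw":0},
  {"offset":[-3.2,0,0],"yaw":0},
])

```text
clock: 5.85
tcp_pos: [0.6261, -0.221, 0.1158]
orientation: [0.705, 0.055, 0.705, -0.055]
wrist_force: [-0.3, -0.9, -1.8]
finger_gap: 0.0271
```

Run:
```python
from h import *
M=plan([0.6255,-0.2212,0.08],[0.156,0.988])
save('wrist','w4')
```

```text
{'offset_cm': array([ 3.58, -0.03, -0.06]), 'yaw': np.float64(-0.0)}
clock 5.85 tcp [ 0.6261 -0.221   0.1158] F [-0.3  -0.87 -1.84] gap 0.0271 j [-0.46  0.53  0.1   1.13 -0.   -0.3 ]
```

View pics/w4.png

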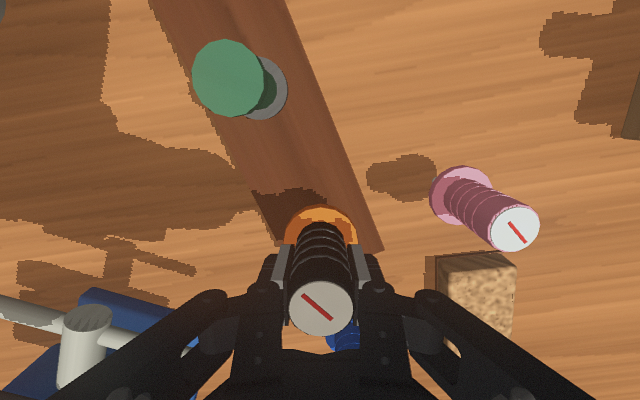

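Call:
servo_tool([
  {"offset":[0,0,-0.3],"yaw":0},
  {"offset":[0,0,-0.6],"yaw":0},
  {"offset":[0,0,-0.8],"yaw":0},
  {"offset":[0,0,-1.0],"yaw":0},
  {"offset":[0,0,-1.2],"yaw":0},
  {"offset":[0,0,-1.3],"yaw":0},
  {"offset":[0,0,-1.3],"yaw":0},
  {"offset":[0,0,-1.3],"yaw":0},
])

```text
clock: 6.7
tcp_pos: [0.6134, -0.219, 0.1154]
orientation: [0.705, 0.055, 0.705, -0.055]
wrist_force: [2.6, -0.8, -2.1]
finger_gap: 0.0275
```

Run:
```python
from h import *
M=plan([0.6255,-0.2212,0.08],[0.156,0.988]); s=env.get_state(); print(s['ft_torque'])
save('wrist','w5')
```

```text
{'offset_cm': array([ 3.54, -0.02,  1.23]), 'yaw': np.float64(-0.0)}
clock 6.7 tcp [ 0.6134 -0.219   0.1154] F [ 2.63 -0.76 -2.1 ] gap 0.0275 j [-0.47  0.51  0.06  1.12 -0.   -0.31]
[-0.20537431 -0.99442285  0.01685179]
```

View pics/w5.png

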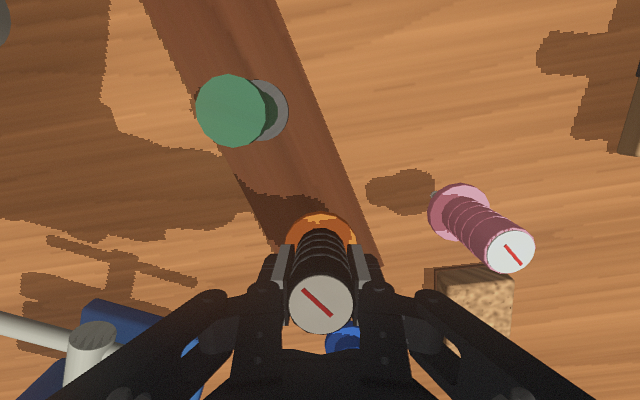

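Call:
servo_tool([
  {"offset":[0,0,-0.2],"yaw":0},
  {"offset":[0,0,-0.4],"yaw":0},
  {"offset":[0,0,-0.6],"yaw":0},
  {"offset":[0,0,-0.8],"yaw":0},
  {"offset":[0,0,-1.0],"yaw":0},
  {"offset":[0,0,-1.15],"yaw":0},
  {"offset":[0,0,-1.2],"yaw":0},
  {"offset":[0,0,-1.2],"yaw":0},
])

```text
clock: 7.55
tcp_pos: [0.6013, -0.2171, 0.1156]
orientation: [0.705, 0.055, 0.705, -0.055]
wrist_force: [3.2, -1.6, -0.4]
finger_gap: 0.0273
```

Run:
```python
from h import *
M=plan([0.6255,-0.2212,0.08],[0.156,0.988]); s=env.get_state(); print(s['ft_torque'])
m,im,d=save('wrist','w6'); P=cloud(m,d)
save('top','t6')
# flange (orange) and white top centre
hsv=cv2.cvtColor(im,cv2.COLOR_RGB2HSV)
```

```text
{'offset_cm': array([ 3.56, -0.03,  2.45]), 'yaw': np.float64(-0.0)}
clock 7.55 tcp [ 0.6013 -0.2171  0.1156] F [ 3.18 -1.64 -0.39] gap 0.0273 j [-0.47  0.49  0.02  1.1  -0.   -0.32]
[-0.18050179 -0.98055828  0.01883795]
```

View pics/w6.png

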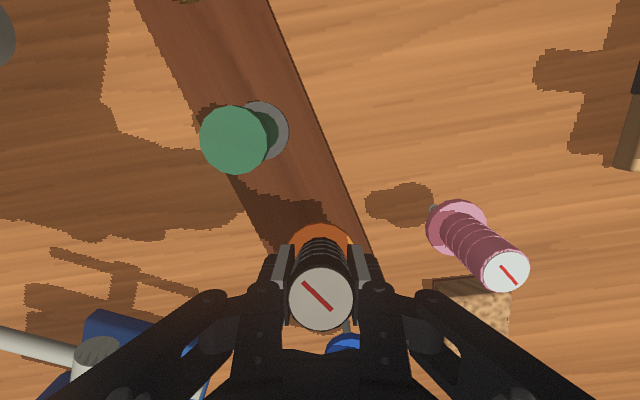

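Call:
servo_tool([
  {"offset":[-1,0,0],"yaw":0},
  {"offset":[-2.5,0,0],"yaw":0},
  {"offset":[-4.5,0,0],"yaw":0},
  {"offset":[-7,0,0],"yaw":0},
  {"offset":[-9.5,0,0],"yaw":0},
  {"offset":[-11.5,0,0],"yaw":0},
  {"offset":[-12.5,0,0],"yaw":0},
  {"offset":[-12.5,0,0],"yaw":0},
])

```text
clock: 8.45
tcp_pos: [0.6012, -0.2171, 0.2419]
orientation: [0.705, 0.055, 0.705, -0.056]
wrist_force: [-0.6, -1.1, -0.7]
finger_gap: 0.0274
```

Run:
```python
from h import *
M=plan([0.6255,-0.2212,0.08],[0.156,0.988]); s=env.get_state(); print(s['ft_torque'])
m,im,d=save('wrist','w7'); P=cloud(m,d)
save('side','s7'); save('top','t7')
pickle.dump((s['tcp_pos'],M),open('pose7.pkl','wb'))
print(m['world_from_camera'].round(3))
w=im[...].min(-1)>120
k=w.copy(); k[:,:270]=0;k[:,370:]=0;k[:230]=0;k[345:]=0
q=P[k]; print(len(q), q.mean(0))
for i in range(5):
    c=q.mean(0); n=np.linalg.svd(q-c,full_matrices=False)[2][2]; n*=np.sign(n[2]); r=(q-c)@n; q=q[abs(r)<max(2*r.std(),.001)]
print(c,n,r.std(),len(q),'rel tool',M.T@n,'angle about y',np.arctan2((M.T@n)[2],-(M.T@n)[0]))
```

```text
{'offset_cm': array([ 1.619e+01, -1.000e-02,  2.450e+00]), 'yaw': np.float64(-0.0)}
clock 8.45 tcp [ 0.6012 -0.2171  0.2419] F [-0.61 -1.08 -0.71] gap 0.0274 j [-0.47  0.44  0.26  1.39 -0.   -0.32]
[-0.01848862 -0.05328338 -0.01053095]
[[ 0.156 -0.942 -0.296  0.526]
 [ 0.988  0.149  0.047 -0.205]
 [-0.    -0.3    0.954  0.385]
 [ 0.     0.     0.     1.   ]]
2895 [ 0.59620814 -0.21556665  0.28433843]
[ 0.59576935 -0.21563112  0.28494785] [-0.22975771  0.03639084  0.97256727] 0.0005009953664076208 2592 rel tool [-9.72790383e-01 -6.61643288e-04 -2.31686067e-01] angle about y -0.23381060536803935
```

View pics/w7.png

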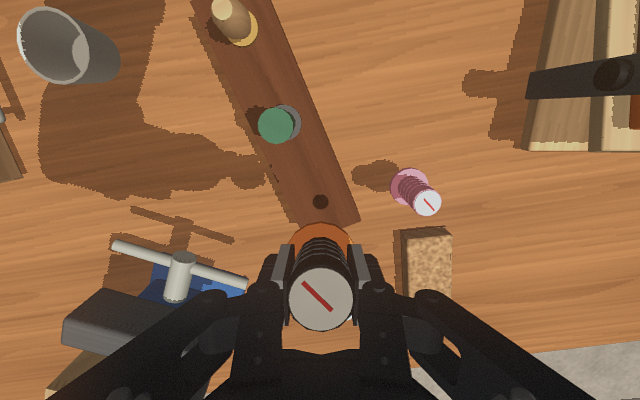

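View pics/s7.png

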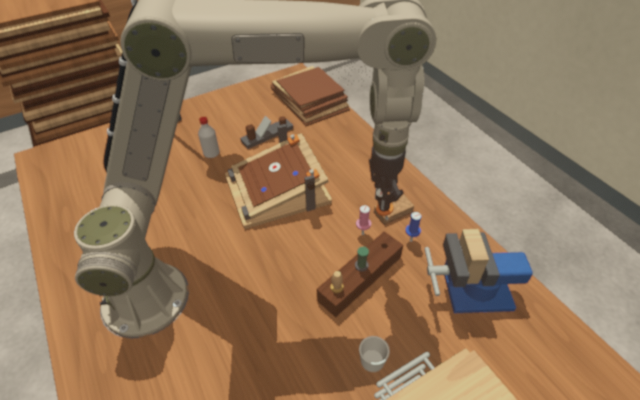

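```bash
python3 - <<'E'
from h import *
tcp,M=pickle.load(open('pose7.pkl','rb'))
def board(fn,box):
    m,im,d=load(fn); P=cloud(m,d); T=m['world_from_camera']; o=T[:3,3]; f=200/np.tan(np.radians(m['vertical_fov'])/2)
    u0,u1,v0,v1=box; reg=np.zeros(d.shape,bool); reg[v0:v1,u0:u1]=1
    k=(im[...,0].astype(int)>150)&(im[...,1]<90)&(im[...,2]<90)&reg; v,u=np.nonzero(k); u,v=u.mean(),v.mean(); p0=P[int(round(v)),int(round(u))]
    near=np.linalg.norm(P-p0,axis=-1)<0.085
    q=P[near&(d>0)]
    for i in range(10):
        A=np.c_[q[:,:2],np.ones(len(q))]; c=np.linalg.lstsq(A,q[:,2],rcond=None)[0]; r=q[:,2]-A@c; q=q[abs(r)<max(2.5*np.std(r),.0015)]
    n=np.array([-c[0],-c[1],1]); n/=np.linalg.norm(n)
    ray=T[:3,:3]@np.array([(u-m['cx'])/f,-(v-m['cy'])/f,-1])
    t=(c[2]+c[0]*o[0]+c[1]*o[1]-o[2])/(ray[2]-c[0]*ray[0]-c[1]*ray[1])
    # white-ring centroid
    print(fn,'px',u,v,k.sum(),'n',n.round(4),'tilt',np.arccos(n[2]).round(4),'red',(o+t*ray).round(4),r.std(),len(q))
board('side0' if 0 else 's7',(262,288,158,178)); board('t7',(240,268,218,242)); board('top0',(240,268,218,242))
m,im,d=load('w7'); T=m['world_from_camera']; o=T[:3,3]; f=200/np.tan(np.radians(m['vertical_fov'])/2)
n=np.array([-0.22976,0.03639,0.97257]); c=np.array([0.59577,-0.21563,0.28495])
h=cv2.cvtColor(im,cv2.COLOR_RGB2HSV)
k=(im.min(-1)>110); k[:,:270]=0;k[:,370:]=0;k[:255]=0;k[345:]=0
cs,_=cv2.findContours(k.astype(np.uint8),cv2.RETR_EXTERNAL,cv2.CHAIN_APPROX_NONE); cc=max(cs,key=cv2.contourArea); e=cv2.fitEllipse(cc); print(e)
u,v=e[0]; ray=T[:3,:3]@np.array([(u-m['cx'])/f,-(v-m['cy'])/f,-1]); t=((c-o)@n)/(ray@n); top=o+t*ray
tip=top-n*.114; print('top',top,'rad est',np.array(e[1])/2*t/f); print('tip',tip,'tip rel tcp world',tip-tcp,'tool',(M.T@(tip-tcp)).round(4),'top tool',(M.T@(top-tcp)).round(4))
E
python3 - <<'E'
import sys; sys.path.insert(0,'.')
import cv2
im=cv2.imread('pics/s7.png'); cv2.imwrite('pics/s7c.png',cv2.resize(im[120:240,220:430],None,fx=3.7,fy=3.7,interpolation=cv2.INTER_CUBIC))
E
```

```text
<stdin>:6: RuntimeWarning: Mean of empty slice.
  ret = ret.dtype.type(ret / rcount)
Traceback (most recent call last):
ValueError: cannot convert float NaN to integer
```

View pics/s7c.png

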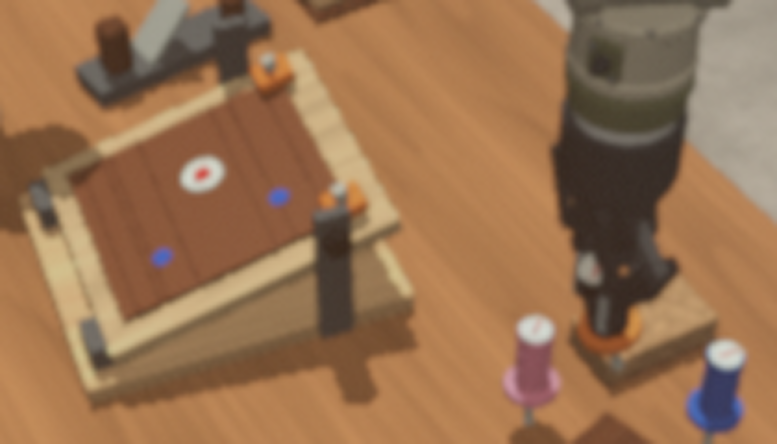

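```bash
cat > b.py <<'E'
from h import *
tcp,M=pickle.load(open('pose7.pkl','rb'))
def board(fn,box):
    m,im,d=load(fn); P=cloud(m,d); T=m['world_from_camera']; o=T[:3,3]; f=200/np.tan(np.radians(m['vertical_fov'])/2)
    u0,u1,v0,v1=box; reg=np.zeros(d.shape,bool); reg[v0:v1,u0:u1]=1
    k=((im.min(-1)>130)&reg).astype(np.uint8); cs,_=cv2.findContours(k,cv2.RETR_EXTERNAL,cv2.CHAIN_APPROX_NONE); cc=cv2.convexHull(max(cs,key=cv2.contourArea)); mo=cv2.moments(cc); u,v=mo['m10']/mo['m00'],mo['m01']/mo['m00']
    p0=P[int(round(v)),int(round(u))]
    near=np.linalg.norm(P-p0,axis=-1)<0.085
    q=P[near&(d>0)]
    for i in range(10):
        A=np.c_[q[:,:2],np.ones(len(q))]; c=np.linalg.lstsq(A,q[:,2],rcond=None)[0]; r=q[:,2]-A@c; q=q[abs(r)<max(2.5*np.std(r),.0015)]
    n=np.array([-c[0],-c[1],1]); n/=np.linalg.norm(n)
    ray=T[:3,:3]@np.array([(u-m['cx'])/f,-(v-m['cy'])/f,-1])
    t=(c[2]+c[0]*o[0]+c[1]*o[1]-o[2])/(ray[2]-c[0]*ray[0]-c[1]*ray[1])
    print(fn,'px',round(u,2),round(v,2),k.sum(),'n',n.round(4),'tilt',np.arccos(n[2]).round(4),'red',(o+t*ray).round(4),r.std().round(4),len(q))
def tip(fn,tcp,M,rows=(255,345),cols=(270,370)):
    m,im,d=load(fn); P=cloud(m,d); T=m['world_from_camera']; o=T[:3,3]; f=200/np.tan(np.radians(m['vertical_fov'])/2)
    k=(im.min(-1)>110); k[:,:cols[0]]=0;k[:,cols[1]:]=0;k[:rows[0]]=0;k[rows[1]:]=0
    cs,_=cv2.findContours(k.astype(np.uint8),cv2.RETR_EXTERNAL,cv2.CHAIN_APPROX_NONE); cc=max(cs,key=cv2.contourArea); e=cv2.fitEllipse(cc)
    mk=np.zeros(d.shape,np.uint8); cv2.drawContours(mk,[cc],-1,1,-1); q=P[mk>0]
    for i in range(6):
        c=q.mean(0); n=np.linalg.svd(q-c,full_matrices=False)[2][2]; n*=np.sign(n[2]); r=(q-c)@n; q=q[abs(r)<max(2*r.std(),.001)]
    u,v=e[0]; ray=T[:3,:3]@np.array([(u-m['cx'])/f,-(v-m['cy'])/f,-1]); t=((c-o)@n)/(ray@n); top=o+t*ray
    tp=top-n*.114; print('ell',np.round(e[0],1),np.round(e[1],1),'rad',(np.array(e[1])/2*t/f).round(4),'n',n.round(4)); print('top',top.round(4),'tip',tp.round(4),'tool',(M.T@(tp-tcp)).round(4),'top tool',(M.T@(top-tcp)).round(4))
    return tp,n
E
python3 - <<'E'
from b import *
board('s7',(260,290,155,180)); board('t7',(240,268,218,242)); board('top0',(240,268,218,242))
tip('w7',tcp,M)
E
```

```text
s7 px 274.27 166.65 78 n [-0.2378  0.0389  0.9705] tilt 0.2433 red [0.4966 0.1983 0.085 ] 0.0021 1491
t7 px 253.34 229.5 96 n [-0.2365  0.0438  0.9706] tilt 0.243 red [0.4991 0.2011 0.0837] 0.0031 2188
top0 px 253.34 229.5 96 n [-0.239   0.0411  0.9702] tilt 0.2449 red [0.4991 0.2011 0.0836] 0.003 2181
ell [320.4 298.9] [61.4 62.7] rad [0.012  0.0122] n [-0.2287  0.0369  0.9728]
top [ 0.5956 -0.2157  0.2849] tip [ 0.6217 -0.2199  0.174 ] tool [0.0678 0.0005 0.0206] top tool [-0.0431  0.0005 -0.0057]
```

Call:
servo_tool([
  {"offset":[-0.5,1.5,-0.7],"yaw":0},
  {"offset":[-1.5,5,-2.5],"yaw":0},
  {"offset":[-2,9,-4.5],"yaw":0},
  {"offset":[-2,13,-6.5],"yaw":0},
  {"offset":[-2,17,-8.5],"yaw":0},
  {"offset":[-2,21,-10.5],"yaw":0},
  {"offset":[-2,24,-12],"yaw":0},
  {"offset":[-2,25.5,-12.7],"yaw":0},
])

```text
clock: 9.4
tcp_pos: [0.513, 0.058, 0.2599]
orientation: [0.704, 0.054, 0.706, -0.054]
wrist_force: [-0.5, 0.8, -1.0]
finger_gap: 0.0276
```

Call:
servo_tool([
  {"offset":[0,0.7,-0.4],"yaw":0},
  {"offset":[0,2.5,-1.2],"yaw":0},
  {"offset":[0,5,-2.5],"yaw":0},
  {"offset":[0,7,-3.6],"yaw":0},
  {"offset":[0,8,-4.1],"yaw":0},
  {"offset":[0,8,-4.1],"yaw":0},
  {"offset":[0,8,-4.1],"yaw":0},
  {"offset":[0,8,-4.1],"yaw":0},
])

```text
clock: 10.2
tcp_pos: [0.488, 0.1392, 0.2601]
orientation: [0.705, 0.056, 0.705, -0.056]
wrist_force: [-0.3, -0.5, -2.0]
finger_gap: 0.0277
```

Run:
```python
from b import *
M=plan([0.4676,0.2043,0.1911],[0.156,0.988]); s=env.get_state()
save('wrist','w8'); tip('w8',s['tcp_pos'],M)
```

```text
{'offset_cm': array([ 6.9 ,  6.11, -3.04]), 'yaw': np.float64(-0.1)}
clock 10.2 tcp [0.488  0.1392 0.2601] F [-0.34 -0.46 -1.96] gap 0.0277 j [ 0.12  0.17 -0.06  1.33 -0.    0.28]
ell [320.4 299. ] [61.4 62.6] rad [0.012  0.0122] n [-0.2254  0.0309  0.9738]
top [0.4825 0.1406 0.3033] tip [0.5082 0.1371 0.1923] tool [0.0679 0.0012 0.0202] top tool [-0.0431  0.0005 -0.0057]
```

View pics/w8.png

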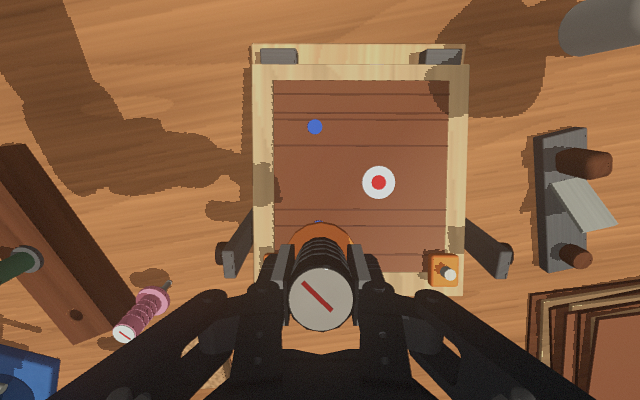

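Run:
```python
from b import *
board('w8',(350,405,160,205))
```

```text
w8 px 378.17 182.0 701 n [-0.2416  0.0388  0.9696] tilt 0.2472 red [0.4982 0.2023 0.084 ] 0.0007 17198
```

Call:
servo_tool([
  {"offset":[0,2,-0.8],"yaw":0},
  {"offset":[0,4.5,-1.8],"yaw":0},
  {"offset":[1,6.3,-2.5],"yaw":0},
  {"offset":[3,6.3,-2.5],"yaw":0},
  {"offset":[5.5,6.3,-2.5],"yaw":0},
  {"offset":[7.5,6.3,-2.5],"yaw":0},
  {"offset":[8.5,6.3,-2.5],"yaw":0},
  {"offset":[8.8,6.3,-2.5],"yaw":0},
])

```text
clock: 11.05
tcp_pos: [0.4724, 0.2055, 0.1712]
orientation: [0.704, 0.055, 0.706, -0.056]
wrist_force: [-0.1, 0.3, -1.1]
finger_gap: 0.0274
```

Call:
servo_tool([
  {"offset":[0,0,0],"yaw":0},
  {"offset":[0,0,0],"yaw":0},
  {"offset":[0,0,0],"yaw":0},
  {"offset":[0,0,0],"yaw":0},
  {"offset":[0,0,0],"yaw":0},
  {"offset":[0,0,0],"yaw":0},
  {"offset":[0,0,0],"yaw":0},
  {"offset":[0,0,0],"yaw":0},
])

```text
clock: 11.85
tcp_pos: [0.4728, 0.2062, 0.1723]
orientation: [0.705, 0.055, 0.705, -0.055]
wrist_force: [1.2, 0.2, -0.8]
finger_gap: 0.0274
```

Run:
```python
from b import *
M=plan([0.4734,0.2053,0.1713],[0.156,0.988]); s=env.get_state()
save('wrist','w9'); t,n=tip('w9',s['tcp_pos'],M)
save('side','s9'); save('top','t9')
red=np.array([.4985,.202,.084]); nb=np.array([-.2416,.0388,.9696])
t=s['tcp_pos']+M@np.array([.0679,.0007,.0204])
print('tip est',t,'gap along n',(t-red)@nb,'in tool cm',M.T@(t-red)*100)
for f,(a,b,c,e) in {'s9':(120,220,220,330),'t9':(180,290,200,320)}.items():
    im=cv2.imread(f'pics/{f}.png'); cv2.imwrite(f'pics/{f}c.png',cv2.resize(im[a:b,c:e],None,fx=5,fy=5,interpolation=cv2.INTER_CUBIC))
```

```text
{'offset_cm': array([ 0.1 , -0.08,  0.08]), 'yaw': np.float64(-0.0)}
clock 11.85 tcp [0.4728 0.2062 0.1723] F [ 1.2   0.16 -0.82] gap 0.0274 j [ 0.26  0.23 -0.22  1.13 -0.    0.41]
ell [320.5 299. ] [61.5 62.8] rad [0.012  0.0123] n [-0.2279  0.0376  0.973 ]
top [0.4673 0.2077 0.2154] tip [0.4932 0.2034 0.1045] tool [0.0678 0.0004 0.0207] top tool [-0.0431  0.0006 -0.0057]
tip est [0.49303467 0.20372376 0.10436816] gap along n 0.021136273514160062 in tool cm [-2.03684967  0.0847927  -0.56664347]
```

View pics/w9.png

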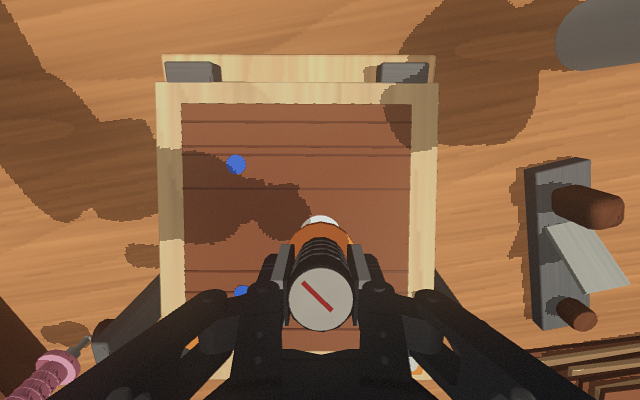

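View pics/s9c.png

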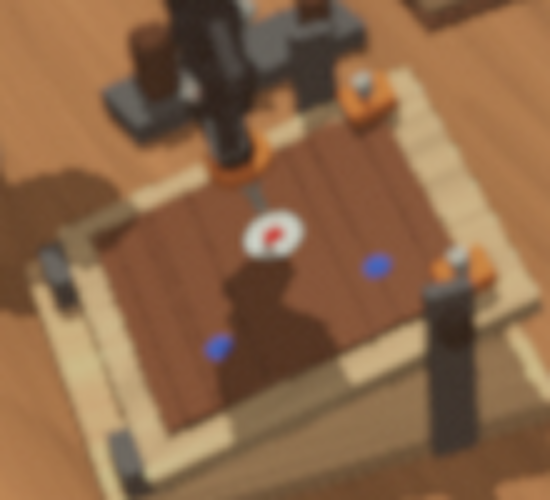

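Call:
servo_tool([
  {"offset":[0.4,0,0.1],"yaw":0},
  {"offset":[0.8,0,0.2],"yaw":0},
  {"offset":[1.2,-0.05,0.3],"yaw":0},
  {"offset":[1.5,-0.05,0.4],"yaw":0},
  {"offset":[1.7,-0.05,0.45],"yaw":0},
  {"offset":[1.8,-0.05,0.48],"yaw":0},
  {"offset":[1.8,-0.05,0.48],"yaw":0},
  {"offset":[1.8,-0.05,0.48],"yaw":0},
])

```text
clock: 12.8
tcp_pos: [0.4775, 0.205, 0.1544]
orientation: [0.705, 0.055, 0.705, -0.055]
wrist_force: [-0.6, 0.5, -2.0]
finger_gap: 0.0279
```

Run:
```python
from b import *
for i in range(3):
    s=env.get_state(); print(s['wrist_force'].round(2)); 
    env.camera_model('side')
    save('side','s10')
M=plan([0.4734,0.2053,0.1713]); s=env.get_state()
red=np.array([.4985,.202,.084]); nb=np.array([-.2416,.0388,.9696])
t=s['tcp_pos']+M@np.array([.0679,.0005,.0205])
print('tip est',t,'gap along n',(t-red)@nb,'in tool cm',M.T@(t-red)*100)
im=cv2.imread('pics/s10.png'); cv2.imwrite('pics/s10c.png',cv2.resize(im[130:200,230:320],None,fx=8,fy=8,interpolation=cv2.INTER_CUBIC))
```

```text
[-0.64  0.47 -2.05]
[-0.68  0.28 -1.4 ]
[ 0.37 -0.06 -0.86]
{'offset_cm': array([-1.69, -0.03, -0.41])}
clock 12.95 tcp [0.4775 0.205  0.1544] F [-0.2  -0.16 -1.18] gap 0.0274 j [ 0.25  0.24 -0.24  1.09 -0.    0.41]
tip est [0.49787527 0.2022895  0.0865421 ] gap along n 0.002626985941226819 in tool cm [-0.25422942  0.01886094 -0.06614604]
```

View pics/s10c.png

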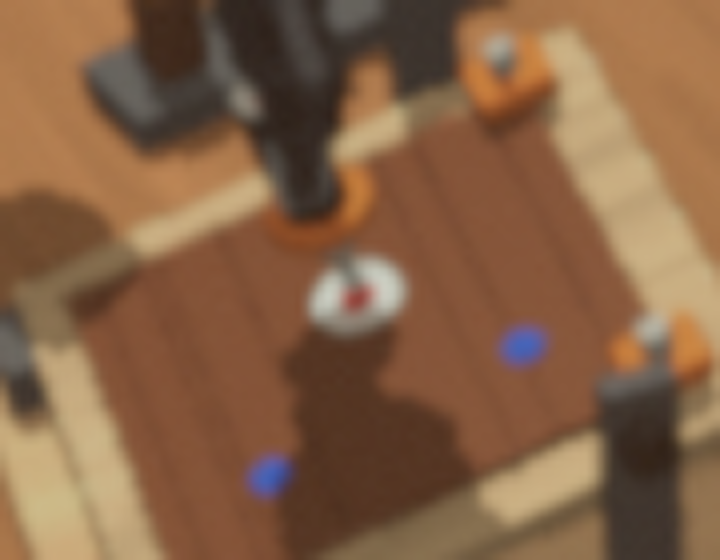

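Call:
servo_tool([
  {"offset":[0.12,0,0.03],"yaw":0},
  {"offset":[0.24,0,0.06],"yaw":0},
  {"offset":[0.36,0,0.09],"yaw":0},
  {"offset":[0.48,0,0.12],"yaw":0},
  {"offset":[0.6,0,0.15],"yaw":0},
  {"offset":[0.7,0,0.18],"yaw":0},
  {"offset":[0.8,0,0.2],"yaw":0},
  {"offset":[0.8,0,0.2],"yaw":0},
])

```text
clock: 13.75
tcp_pos: [0.4795, 0.2047, 0.1463]
orientation: [0.705, 0.055, 0.705, -0.055]
wrist_force: [-1.0, 0.6, 1.7]
finger_gap: 0.0276
```

Call:
servo_tool([
  {"offset":[0,0,0],"yaw":0},
  {"offset":[0,0,0],"yaw":0},
  {"offset":[0,0,0],"yaw":0},
  {"offset":[0,0,0],"yaw":0},
  {"offset":[0,0,0],"yaw":0},
  {"offset":[0,0,0],"yaw":0},
  {"offset":[0,0,0],"yaw":0},
  {"offset":[0,0,0],"yaw":0},
])

```text
clock: 14.55
tcp_pos: [0.4795, 0.2047, 0.1463]
orientation: [0.705, 0.055, 0.705, -0.055]
wrist_force: [0.2, -0.2, 1.5]
finger_gap: 0.0273
```

Run:
```python
from b import *
F=[]
for i in range(12):
    s=env.get_state(); F.append(s['wrist_force']); save('side','s11')
print('F mean',np.mean(F,0).round(2),np.std(F,0).round(2))
M=plan([0.4734,0.2053,0.1713]); s=env.get_state()
save('wrist','w11'); t,n=tip('w11',s['tcp_pos'],M)
red=np.array([.4985,.202,.084]); nb=np.array([-.2416,.0388,.9696])
t=s['tcp_pos']+M@np.array([.0679,.0005,.0205])
print('tip(free) est',t,'gap along n',(t-red)@nb,'in tool cm',M.T@(t-red)*100,'angle',np.arccos(n@nb/np.linalg.norm(nb)))
im=cv2.imread('pics/s11.png'); cv2.imwrite('pics/s11c.png',cv2.resize(im[130:200,230:320],None,fx=8,fy=8,interpolation=cv2.INTER_CUBIC))
```

```text
F mean [-0.36  0.17  1.41] [0.56 0.35 0.49]
{'offset_cm': array([-2.5 , -0.03, -0.61])}
clock 15.15 tcp [0.4795 0.2047 0.1463] F [-1.39  0.46  1.45] gap 0.0277 j [ 0.25  0.25 -0.25  1.07 -0.    0.41]
ell [320.5 299. ] [61.5 62.8] rad [0.012  0.0122] n [-0.2237  0.0356  0.974 ]
top [0.4739 0.2061 0.1894] tip [0.4994 0.202  0.0784] tool [0.0679 0.0005 0.0201] top tool [-0.0432  0.0005 -0.0057]
tip(free) est [0.49979602 0.20197321 0.07836811] gap along n -0.005774838427324571 in tool cm [0.56319998 0.01759932 0.1283813 ] angle 0.018699855701094295
```

View pics/s11c.png

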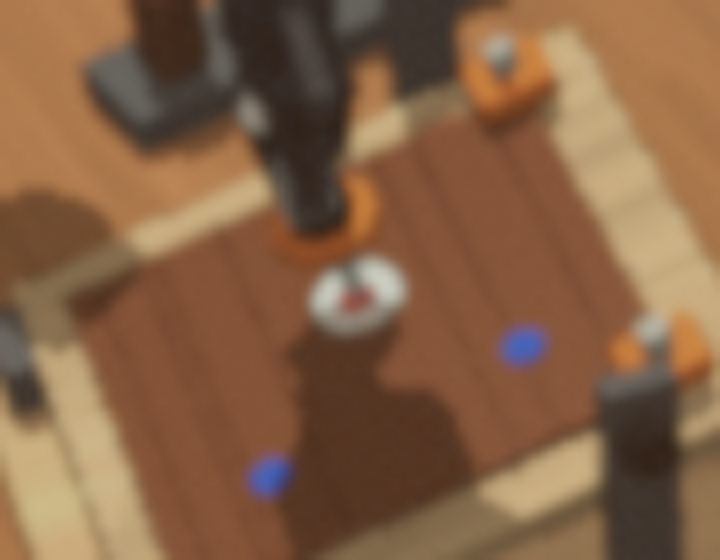

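View pics/w11.png

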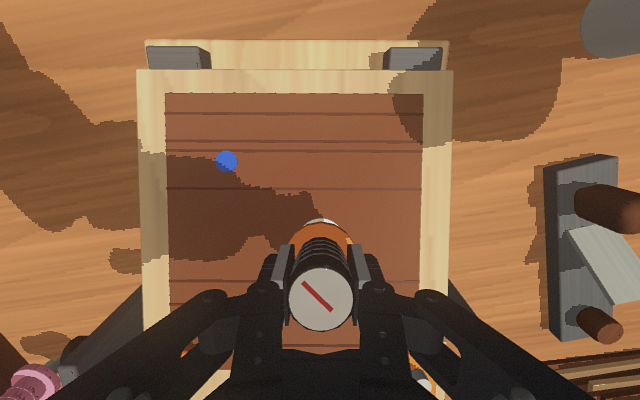

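Run:
```python
from h import *
print(env.hand_in())
```

```text
the job is handed in; nothing more can be done
None
```

I lifted the gauge out of the rack and handed the job in with its tip held on the red spot, square to the board and pressed about half way in. `hand_in` reports no verdict, so I only have my own checks.

**Method:** The moves cannot tilt the tool. So while the plunger was still in the rack hole, I used the hole's rim to pivot the gauge between the pads. That brought it to about 0.23 rad against the board's slope of about 0.245 rad. I then carried it to the spot and pressed in along the board's normal.

**Last checks:**
- **Angle:** the gauge's axis is about 0.02 rad from square to the board (limit 0.14).
- **Tip position:** within about 2 mm of the red spot's centre, as estimated from the wrist camera. The side picture also shows the tip on the spot.
- **Plunger depth:** about 5.8 mm in from geometry. The wrist force changed by about 2.7 N, against 2.8 N expected at half way, so the two agree. The force reading is noisy, about 0.5 N.
- **Grip:** the finger opening is steady at about 27.5 mm. The grip was set to 20 N, and the tool held its pose.
- **Disagreement:** the overhead, side and wrist cameras placed the red spot 1–4 mm apart. I went mainly by the wrist camera, which was closest.
- **Not checked:** I did not measure whether the board, the other tools or the things on the bench moved. I saw no sign of it in the pictures.

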